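Set a seed-ball saucer on the sprung turntable and hold it a quarter turn round

TASK

Lift the white ceramic saucer by its hoop, keeping it level and letting the clay seed ball lie untouched inside the blue ring, and fit the saucer's square-bored foot fully down onto the brass square shaft of the small green turntable. Then, gripping the hoop, turn saucer and shaft together a quarter turn clockwise seen from above, so that the turntable's white pointer goes from the blue mark to the orange mark, and finish still gripping the saucer, holding it level there against the return spring. Leave everything else on the bench where it is.

Things in the scene. Friction and masses are not known exactly. Their poses are not given: they have to be found in the camera images.
- saucer: White glazed ceramic saucer, 130 mm across, rim 54 mm high, about 0.4 kg, standing loose on its foot. Origin: centre of the underside of the foot; z up. The foot is a 60 x 60 mm square block, 28 mm high, with a 32 x 32 mm square bore, 26 mm deep, open below; sides of block and bore run along the saucer's x and y.
- saucer_grip (a point): Centre of the wooden grip on the hoop, 110 mm straight above the saucer's origin: a bar 70 mm long along the saucer's x, 14 mm wide along y, 16 mm high; pinch it across its width from above. The hoop is rigid steel wire over the dish, rim to rim, in the saucer's x-z plane. Axes as the saucer's.
- saucer_middle (a point): Middle of the dish floor, on its surface, 34 mm above the saucer's origin. The dish is flat for 12 mm about it, then slopes up all round at 11 degrees to the rim. A blue ring of 33 mm radius is painted about it.
- seed_ball_center (a point): Centre of the loose terracotta-coloured clay seed ball, 28 mm across, 25 g, lying near the middle of the dish. It rolls; must stay within the blue ring (its centre within 32 mm of the middle) and must not be touched.
- stand: Green round turntable base, 180 mm across and 22 mm high, fixed to the bench. Origin: centre of its underside; z up. A blue mark lies towards its +y, an orange mark towards its +x, both 78 mm from the centre.
- shaft_foot (a point): Point on the axis at the top of the turning steel disc (84 mm across), 30 mm above the bench, where the seated saucer's origin lies. Turns with the shaft. From here the brass shaft stands up: 30 mm square, 24 mm high, top 4 mm tapered, sides along this frame's x and y (at rest the stand's). Play in the bore 2 mm: shaft lags the saucer by up to 0.07 rad. All four ways round fit.
- spindle (a joint): Angle of the disc, shaft and white pointer (rad): 0 at rest (pointer at the blue mark), growing clockwise seen from above; 1.571 is the quarter turn (pointer at the orange mark); hard stop at 2.0. A return spring pushes it back to 0 with 0.02 N m at rest growing to 0.11 N m at the quarter turn.
- canister: Bystander: amber screw-top plastic seed canister, 84 mm across, 130 mm high, upright, loose. Origin: centre of its underside.
- pots: Bystander: stack of brown fibre pots, 76 mm across, 114 mm high, loose. Origin: centre of its underside.
- cultivator: Bystander: three-tined steel hand cultivator with dark wooden handle, 255 mm long along its x, lying loose, about 27 mm high. Origin: on the bench under the end of the handle's ferrule, near the middle.
- twine: Bystander: reel of twine, 68 mm across, 70 mm high, upright, loose. Origin: centre of its underside.
- dibber: Bystander: wooden dibber with green end, 180 mm long along its x, 25 mm thick, lying loose. Origin: on the bench near its middle.
Things that resemble listed ones, but are neither listed nor needed, are in the scene too. What is meant by the saucer is not pink or purple, and is the smaller of those in its own colour.

How it is judged:
On the way, in this order (a step that is already met when the one before it is completed fails the run):
1. the saucer is lifted clear of the bench, held level in the gripper with the ball in the ring (height (world z) of saucer above 0.035 m and contact force between the fingers and saucer above 2 N and angle between saucer's own z axis and vertical below 0.2 rad and horizontal distance between seed_ball_center and saucer_middle below 0.032 m), for 0.2 s.
2. the saucer's foot is fully down on the square shaft, before the quarter turn (horizontal distance between saucer and shaft_foot below 0.004 m and z of saucer in the frame of shaft_foot below 0.004 m and angle between saucer's own z axis and vertical below 0.08 rad and value of joint spindle below 0.3 rad and horizontal distance between seed_ball_center and saucer_middle below 0.032 m), for 0.2 s.
At the end, for the whole second after the job is handed in: Foot fully down on the shaft (within 4 mm in height and sideways); shaft at rest at a quarter turn clockwise (1.571 rad within 0.17); saucer level within 0.08 rad; ball still, its centre within 32 mm of the middle; gripper still gripping the saucer with over 2 N, against the spring (horizontal distance between saucer and shaft_foot below 0.004 m and z of saucer in the frame of shaft_foot between -0.003 and 0.004 m and value of joint spindle between 1.401 and 1.741 rad and velocity of joint spindle between -0.1 and 0.1 rad/s and angle between saucer's own z axis and vertical below 0.08 rad and contact force between the fingers and saucer above 2 N and horizontal distance between seed_ball_center and saucer_middle below 0.032 m and linear speed of seed_ball below 0.05 m/s); the arm keeps its last pose, push and grip.
It fails at once if the seed ball rolls past the blue ring (centre more than 32 mm from the dish's middle) (not (horizontal distance between seed_ball_center and saucer_middle below 0.032 m)).
It fails at once if the saucer tilts more than 0.2 rad (angle between saucer's own z axis and vertical above 0.2 rad).
It fails at once if the robot touches the seed ball (contact force between any of the fingers, the arm and seed_ball above 0.3 N).
It fails at once if another thing on the bench is moved by more than 20 mm (distance of any of canister, pots, cultivator, twine, dibber from where it was at the start of the episode above 0.02 m).
It also fails if it takes over 61 s, if anything falls off the work surface, if the arm or the gripper's body presses on something with over 40 N, if the wrist force passes 120 N, or if a joint passes its speed limit or range.

ROBOT

A 6-joint arm with a two-finger parallel gripper is mounted at the origin on the work surface. World frame = base frame: x ahead of the robot, y to its left, z up, the work surface at z = 0. Lengths are in m, angles in rad, forces in N, time in s.
With the tool pointing down it reaches from about 0.35 to 0.8 m from the base axis. Payload 7.3 kg.
Tool frame: the origin (TCP) lies between the finger pads; the fingertips stand 17 mm ahead of it and the grasp point (between the pads) lies 2 mm behind it; y points along the fingers, x is the direction in which the jaws open and shut, and the axes are right-handed (so a half turn about y gives the same grasp; the last joint's range is limited). The gripper opens to 85 mm and grips with 20 to 120 N. Pads are 22 mm wide; open, the fingers measure 114 mm over their backs; the gripper's body (76 mm by 85 mm) begins 54 mm behind the grasp point. The pads swing forward as they close: fully open they stand 13 mm farther back than shut.
Start: joints at [1.198, 0.342, 1.524, -0, 1.275, -0.146], TCP at [0.118, 0.512, 0.248] pointing down, gripper open.
Joint ranges: [-2.53, 2.53], [-0.77, 2.02], [0.04, 2.7], [-1, 4.14], [0.28, 2.66], [-3.11, 3.11]. Speed limits (rad/s): [2.57, 2.57, 3.14, 3.14, 3.14, 3.14].

INTERFACE

Orientations are given as a rotation vector (axis times angle).
In Python, from cell import telemetry, optics, workorder, regions_of, tip_of gives the robot as it stands.
- The arm moves only by the tool drive_tool, never from a script. Its argument "rows" is one flat list of numbers, 5 for each row, row after row: the opening, from 0 (shut) to 1 (fully open), then the shift along the tool's x, y, z in m, then the turn about the tool's y in rad. A call has 1 to 20 rows; each row is the pose to reach, as a shift and turn from the pose commanded when the call began, along the tool's axes at that moment; what a row does not reach only later rows make up. A row lasts 1/12 s, in which the tool goes at most 41.7 mm and 7.16 degrees, less where a joint would pass 70% of its speed; a pose out of reach is approached as far as the arm can. A call with a gripper value outside its range is refused whole. The fingers move at their own pace and stop on an object; "force" is the grip in N (left out, the last holds). Time passes only in rows, so rows that repeat a pose let the fingers close. It gives the time, the measured TCP pose, the force and the opening at its end, in the units of the state.
- telemetry.read_state(): the state, without advancing time (a new reading comes with each control period).
- optics.capture(name): name is "side" or "top"; returns the picture (384x512x3 uint8, red, green, blue); there is no depth.
- optics.get_calibration(name): a dict with "fx", "fy", "cx", "cy" (pixels), "view" (4x4, takes a point from world to camera coordinates). Camera axes: x right, y down, z forward; pixel columns grow to the right and rows downward; lengths in m; the calibration is good to about 2 mm. A picture is of the moment at which its call begins. get_calibration takes no time and is no camera call.
- workorder.hand_in(): hands the job in, once; it reports no verdict.
Trained networks look in the newest picture that a camera, given by its name, has taken for a name from the list of things; names that differ only in an ending like _2 or _b are one class to them, and where a whole thing is asked for, a point or a joint stands for the part that bears it (a point fixed in the world has none). Each returns a list of dicts, best first, with "conf" (0 to 1); they miss things now and then, are a little off and sometimes report something else, mostly with a low value. They report only what shows in the picture. A call takes as long as a camera call. They do not tell look-alikes from the thing itself.
- regions_of(name, camera): "mask" (384x512 bool, what is visible of it) and "box" ([left, top, right, bottom] in pixels, round what is visible of it).
- tip_of(name, camera): "pixel" ([column, row] in pixels: a listed point, or the origin of a listed thing).
The state is a dict: "t": time; "q": joint angles; "qvel": joint speeds; "joint_torque": joint torques, N m; "tcp_pos": TCP position; "eef_rot": TCP orientation; "wrist_force": force on the tool from outside, world axes, zero at the start; "wrist_torque": the same for the moment, N m; "gripper_width": finger opening in m.
Only numpy, scipy, OpenCV 4.12 (cv2) and the standard library are available. Lean on these libraries where they do the work, as an engineer would, in place of code of your own. Each camera call takes 0.05 s, during which the arm holds its last target.

## Working session

There is one attempt and no reset: what is moved stays moved. The work goes in short steps, Python scripts to look and compute and a tool call to move; the robot and the scene stay as the last step left them, time stands still between calls to the robot, and variables do not carry over. Pictures are saved under pics/ and viewed, and the job is handed in when it is done.

Besides the shell and the picture viewer there is one more tool, called after ">>>" by a JSON object that holds its "fn" and its "kwargs". drive_tool: Moves the arm, as the interface text tells. Its arguments: {"type":"object","properties":{"rows":{"type":"array"},"force":{"type":"number"}},"required":["rows"]}

```bash
mkdir -p pics; ls
python3 - <<'E'
from cell import telemetry, optics, workorder, regions_of, tip_of
import cv2,numpy as np
s=telemetry.read_state(); print({k:np.round(v,3).tolist() for k,v in s.items()})
for n in("side","top"):
    im=optics.capture(n); cv2.imwrite(f"pics/{n}0.png",cv2.cvtColor(im,cv2.COLOR_RGB2BGR))
    c=optics.get_calibration(n); print(n,{k:np.round(v,4).tolist() for k,v in c.items()})
    for nm in("saucer","saucer_grip","saucer_middle","seed_ball_center","stand","shaft_foot"):
        print(nm,[(np.round(d['pixel']).tolist(),round(d['conf'],2)) for d in tip_of(nm,n)][:5])
E
```

```text
pics
{'t': 0.0, 'q': [1.198, 0.343, 1.525, 0.0, 1.275, -0.146], 'qvel': [-0.0, 0.002, -0.0, 0.001, -0.002, 0.001], 'joint_torque': [-0.002, -43.369, -24.601, -0.0, 0.008, 0.0], 'tcp_pos': [0.118, 0.511, 0.248], 'eef_rot': [-1.309, -1.039, 1.042], 'wrist_force': [0.334, -0.392, -0.148], 'wrist_torque': [-0.017, -0.007, 0.003], 'gripper_width': 0.086}
side {'fx': 483.5639, 'fy': 483.5639, 'cx': 257.9753, 'cy': 188.642, 'view': [[-0.9968, -0.0801, -0.0012, 0.5201], [-0.0586, 0.7391, -0.671, 0.1053], [0.0546, -0.6688, -0.7415, 1.5302], [0.0, 0.0, 0.0, 1.0]]}
saucer [([327.0, 180.0], 0.95), ([317.0, 227.0], 0.77), ([259.0, 259.0], 0.7), ([333.0, 280.0], 0.7), ([259.0, 234.0], 0.57)]
saucer_grip [([258.0, 235.0], 0.87), ([340.0, 248.0], 0.82), ([316.0, 205.0], 0.71), ([330.0, 149.0], 0.61)]
saucer_middle [([326.0, 170.0], 0.74), ([258.0, 254.0], 0.73), ([336.0, 271.0], 0.64), ([314.0, 221.0], 0.56)]
seed_ball_center [([258.0, 249.0], 0.47)]
stand [([259.0, 161.0], 0.59)]
shaft_foot [([258.0, 159.0], 0.83)]
top {'fx': 447.8072, 'fy': 447.8072, 'cx': 255.7532, 'cy': 191.0545, 'view': [[-0.026, -0.9996, 0.0136, -0.0089], [-0.9921, 0.0241, -0.1228, 0.535], [0.1224, -0.0167, -0.9923, 1.5305], [0.0, 0.0, 0.0, 1.0]]}
saucer [([300.0, 257.0], 0.71), ([237.0, 248.0], 0.65), ([194.0, 200.0], 0.59), ([183.0, 263.0], 0.58), ([382.0, 195.0], 0.47)]
saucer_grip [([302.0, 259.0], 0.98), ([197.0, 197.0], 0.95), ([235.0, 245.0], 0.83), ([174.0, 268.0], 0.55), ([380.0, 199.0], 0.38)]
saucer_middle [([300.0, 255.0], 0.95), ([183.0, 267.0], 0.94), ([236.0, 248.0], 0.91), ([199.0, 202.0], 0.85)]
seed_ball_center [([191.0, 201.0], 0.36)]
stand [([311.0, 187.0], 0.92)]
shaft_foot []
```

View pics/side0.png

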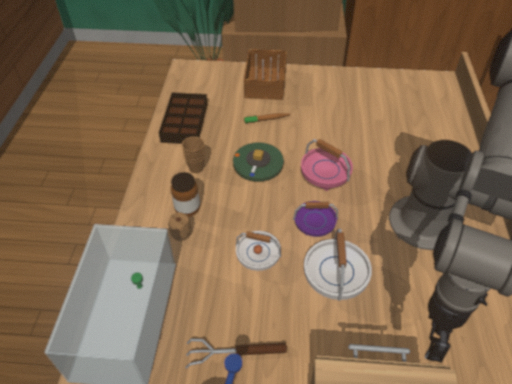

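View pics/top0.png

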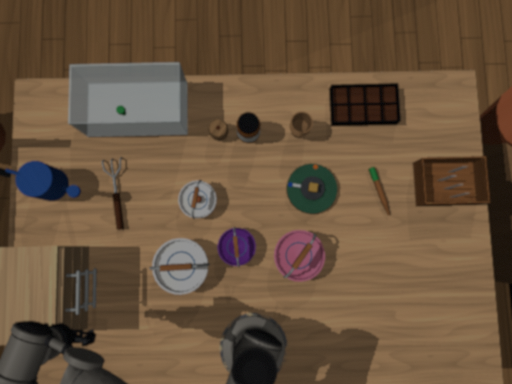

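Run:
```python
import cv2
from scipy.spatial.transform import Rotation as R
a=cv2.imread('pics/side0.png'); b=cv2.imread('pics/top0.png')
cv2.imwrite('pics/side0c.png',cv2.resize(a[120:320,190:400],None,fx=3,fy=3,interpolation=cv2.INTER_CUBIC)[:600])
cv2.imwrite('pics/top0c.png',cv2.resize(b[130:310,130:370],None,fx=3.3,fy=3.3,interpolation=cv2.INTER_CUBIC))
print(R.from_rotvec([-1.309,-1.039,1.042]).as_matrix().round(3))
```

```text
[[ 0.225 -0.001 -0.974]
 [ 0.974 -0.002  0.225]
 [-0.002 -1.     0.   ]]
```

View pics/side0c.png

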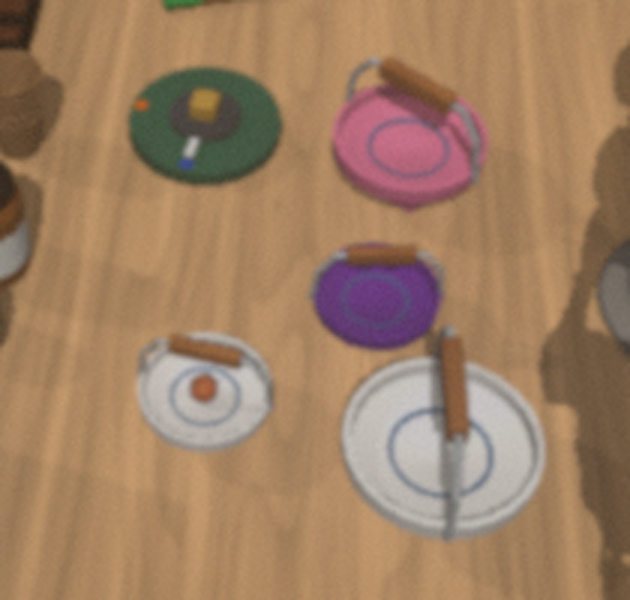

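View pics/top0c.png

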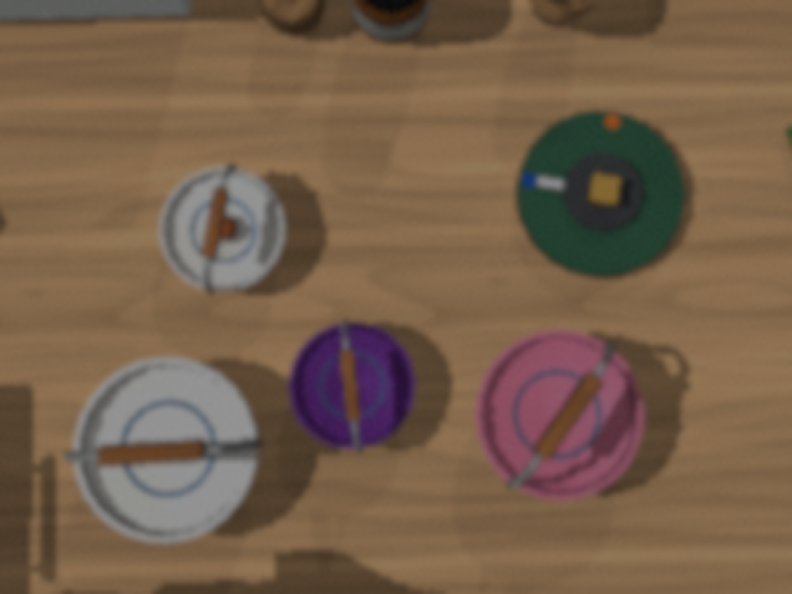

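```bash
cat > h.py <<'E'
from cell import telemetry, optics, regions_of, tip_of
import cv2,numpy as np
from scipy.optimize import least_squares
from scipy.spatial.transform import Rotation as R
C={n:optics.get_calibration(n) for n in("side","top")}
def proj(n,P):
    c=C[n];P=np.atleast_2d(P);p=P@c['view'][:3,:3].T+c['view'][:3,3]
    return np.c_[c['fx']*p[:,0]/p[:,2]+c['cx'],c['fy']*p[:,1]/p[:,2]+c['cy']]
def back(n,uv,z):
    c=C[n];Rm=np.array(c['view'])[:3,:3];t=np.array(c['view'])[:3,3]
    uv=np.atleast_2d(uv).astype(float)
    d=np.c_[(uv[:,0]-c['cx'])/c['fx'],(uv[:,1]-c['cy'])/c['fy'],np.ones(len(uv))]@Rm
    o=-Rm.T@t
    return o+d*((z-o[2])/d[:,2])[:,None]
def hsv(im): return cv2.cvtColor(im,cv2.COLOR_RGB2HSV).astype(int)
def blob(m,near):
    n,l,s,c=cv2.connectedComponentsWithStats(m.astype(np.uint8))
    k=min(range(1,n),key=lambda i:np.hypot(*(c[i]-near))-0.02*s[i,4])
    return l==k,c[k],s[k,4]
def snap(n,tag):
    im=optics.capture(n);cv2.imwrite(f"pics/{n}{tag}.png",cv2.cvtColor(im,cv2.COLOR_RGB2BGR));return im
def load(n,tag): return cv2.cvtColor(cv2.imread(f"pics/{n}{tag}.png"),cv2.COLOR_BGR2RGB)
E
python3 - <<'E'
from h import *
for n,pw,pb in(("side",(258,250),(258,238)),("top",(198,199),(197,196))):
    im=load(n,0);h=hsv(im)
    # stand
    g=(h[...,0]>55)&(h[...,0]<100)&(h[...,1]>60)
    m,c,a=blob(g,(259,161) if n=="side" else (312,189))
    m=cv2.morphologyEx(m.astype(np.uint8),cv2.MORPH_CLOSE,np.ones((5,5)))
    ct=max(cv2.findContours(m,cv2.RETR_EXTERNAL,cv2.CHAIN_APPROX_NONE)[0],key=len)
    hull=cv2.convexHull(ct)
    e=cv2.fitEllipse(ct);print(n,"stand ellipse",np.round(e[0],2),np.round(e[1],1))
    P=back(n,ct[:,0],0.022)
    (x,y),r=cv2.minEnclosingCircle(P[:,:2].astype(np.float32));print(' stand fit',x,y,r, back(n,e[0],.022)[0])
    for nm,mk in(("orange",(h[...,0]<14)&(h[...,1]>170)&(h[...,2]>120)),("blue",(h[...,0]>105)&(h[...,0]<130)&(h[...,1]>110)),("brass",(h[...,0]>14)&(h[...,0]<28)&(h[...,1]>110))):
        near=np.array({"side":{"orange":(237,155),"blue":(252,174),"brass":(258,155)},"top":{"orange":(315,167),"blue":(290,185),"brass":(313,187)}}[n][nm])
        yy,xx=np.mgrid[:384,:512];mm=mk&(np.hypot(xx-near[0],yy-near[1])<9)
        c=np.array([xx[mm].mean(),yy[mm].mean()]);print(' ',nm,c.round(1),mm.sum(),back(n,c,.022 if nm!='brass' else .054)[0].round(4))
    # saucer rim: white-ish low sat within radius
    yy,xx=np.mgrid[:384,:512]
    w=(np.hypot(xx-pw[0],yy-pw[1])<32)&(h[...,1]<70)&(h[...,2]>95)
    m,c,a=blob(w,pw);
    m=cv2.morphologyEx(m.astype(np.uint8),cv2.MORPH_CLOSE,np.ones((7,7)))
    ct=max(cv2.findContours(m,cv2.RETR_EXTERNAL,cv2.CHAIN_APPROX_NONE)[0],key=len)
    P=back(n,ct[:,0],.054)
    f=lambda p,P:np.hypot(P[:,0]-p[0],P[:,1]-p[1])-p[2]
    s=least_squares(f,[*P.mean(0)[:2],.065],args=(P,),loss='soft_l1',f_scale=.002);print(' saucer rim',s.x.round(4))
    b=(np.hypot(xx-pb[0],yy-pb[1])<20)&(h[...,0]<16)&(h[...,1]>90)
    out=cv2.cvtColor(im,cv2.COLOR_RGB2BGR);cv2.drawContours(out,[ct],-1,(0,255,0),1);out[b]=(255,0,255)
    cv2.imwrite(f'pics/{n}dbg.png',cv2.resize(out[pw[1]-40:pw[1]+40,pw[0]-40:pw[0]+40],None,fx=6,fy=6,interpolation=0))
E
python3 -c "
import cv2;import numpy as np
cv2.imwrite('pics/dbg1.png',cv2.resize(np.hstack([cv2.imread('pics/%sdbg.png'%n) for n in('side','top')]),(800,400)))"
```

```text
side stand ellipse [263.98 160.36] [29.3 30.9]
 stand fit 0.5352141857147217 -0.21537195146083832 0.082353875041008 [ 0.517962   -0.21475691  0.022     ]
  orange [237.  154.5] 6 [ 0.615  -0.2366  0.022 ]
  blue [251.6 174.2] 8 [ 0.555  -0.1445  0.022 ]
  brass [257.8 154.4] 99 [ 0.5391 -0.2095  0.054 ]
 saucer rim [0.507  0.1844 0.0667]
top stand ellipse [311.73 188.8 ] [46.3 48.4]
 stand fit 0.5412397980690002 -0.22019726037979126 0.08666890859603882 [ 0.53920551 -0.21995886  0.022     ]
  orange [315.1 166.1] 8 [ 0.62   -0.2354  0.022 ]
  blue [289.8 184.4] 13 [ 0.5568 -0.143   0.022 ]
  brass [312.9 186.9] 93 [ 0.5416 -0.2198  0.054 ]
 saucer rim [0.5098 0.1805 0.0651]
```

View pics/dbg1.png

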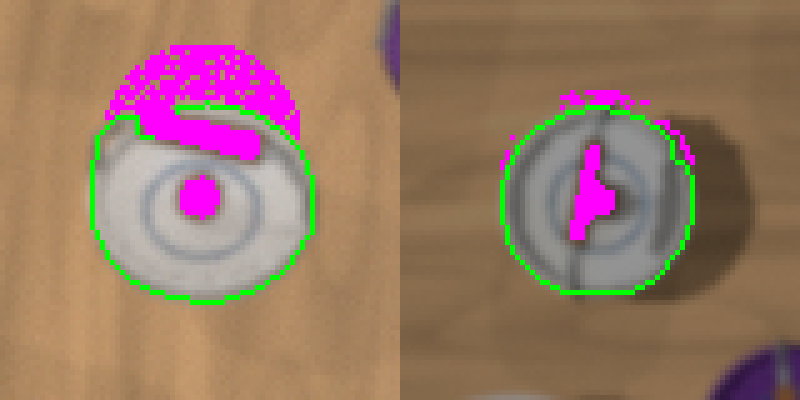

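Run:
```python
from h import *
# bar: model reprojection fit, joint, using soft mask pixels of bar in both views
pts={}
yy,xx=np.mgrid[:384,:512]
im=load("top",0);h=hsv(im)
b=(np.hypot(xx-196,yy-198)<13)&(h[...,0]<16)&(h[...,1]>90)
# remove ball: px right of line
ctr=np.array([195,197.4]);d=np.array([3,-19])/np.hypot(3,19)
nrm=np.array([-d[1],d[0]])
q=(np.c_[xx[b],yy[b]]-ctr); q=q[np.abs(q@nrm)<2.5]; pts["top"]=q+ctr
im=load("side",0);h=hsv(im)
b=(np.abs(xx-257.4)<16)&(h[...,0]<16)&(h[...,1]>90)
ctr=np.array([257.4,237]);d=np.array([26,6.4])/np.hypot(26,6.4);nrm=np.array([-d[1],d[0]])
q=np.c_[xx[b],yy[b]]-ctr; q=q[(np.abs(q@nrm)<3.5)&(np.abs(q@d)<15)]; pts["side"]=q+ctr
for n in pts:
    P=back(n,pts[n],.112)[:,:2]
    e=cv2.fitLine(P.astype(np.float32),cv2.DIST_HUBER,0,.001,.001).ravel()
    t=(P-e[2:])@e[:2];mid=e[2:]+e[:2]*(t.min()+t.max())/2
    print(n,len(P),'dir',np.arctan2(e[1],e[0]).round(3),'mid',mid.round(4),'cen',P.mean(0).round(4),'len',np.ptp(t).round(3))
# ball
for n,c in(("side",(258,250)),("top",(199,198))): print('ball',n,back(n,c,.049)[0].round(4))
# hoop ends in top: dark wire
s=telemetry.read_state();Rm=R.from_rotvec(s['eef_rot']).as_matrix()
print(Rm.round(4), s['tcp_pos'])
```

```text
top 68 dir -0.206 mid [0.5098 0.1802] cen [0.5084 0.1805] len 0.062
side 131 dir -0.25 mid [0.5121 0.179 ] cen [0.5095 0.1797] len 0.077
ball side [0.5069 0.1825 0.049 ]
ball top [0.5133 0.1739 0.049 ]
[[ 2.249e-01  1.000e-04 -9.744e-01]
 [ 9.744e-01  2.000e-04  2.249e-01]
 [ 2.000e-04 -1.000e+00 -0.000e+00]] [0.11804284 0.51158864 0.24835184]
```

>>> {"fn": "drive_tool", "kwargs": {"rows": [0.6, -0.117, 0.025, -0.228, 0, 0.6, -0.117, 0.025, -0.228, 0, 0.6, -0.117, 0.025, -0.228, 0, 0.6, -0.117, 0.025, -0.228, 0, 0.6, -0.117, 0.025, -0.228, 0, 0.6, -0.117, 0.025, -0.228, 0, 0.5, -0.2344, 0.05, -0.4564, 0, 0.5, -0.2344, 0.05, -0.4564, 0, 0.5, -0.2344, 0.05, -0.4564, 0, 0.5, -0.2344, 0.05, -0.4564, 0, 0.5, -0.2344, 0.05, -0.4564, 0, 0.5, -0.2344, 0.05, -0.4564, 0, 0.5, -0.2344, 0.05, -0.4564, 0, 0.5, -0.2344, 0.05, -0.4564, 0, 0.5, -0.2344, 0.05, -0.4564, 0, 0.5, -0.2344, 0.05, -0.4564, 0], "force": 30}}

```text
t: 2.03
tcp_pos: [0.5091, 0.1813, 0.1983]
eef_rot: [-1.307, -1.04, 1.041]
wrist_force: [-0.1, 0.7, 0.0]
gripper_width: 0.0429
```

Run:
```python
from h import *
s=telemetry.read_state();print(s['t'],s['tcp_pos'],s['gripper_width'],R.from_rotvec(s['eef_rot']).as_matrix().round(4).tolist())
a=snap("side",1);b=snap("top",1)
A=cv2.resize(a[170:270,208:308],(400,400));B=cv2.resize(b[150:250,146:246],(400,400))
cv2.imwrite('pics/c1.png',cv2.cvtColor(np.hstack([A,B]),cv2.COLOR_RGB2BGR))
```

```text
2.0333 [0.50910516 0.18128723 0.19829353] 0.04294839884162008 [[0.2244, -0.0009, -0.9745], [0.9745, 0.0004, 0.2244], [0.0002, -1.0, 0.0009]]
```

View pics/c1.png

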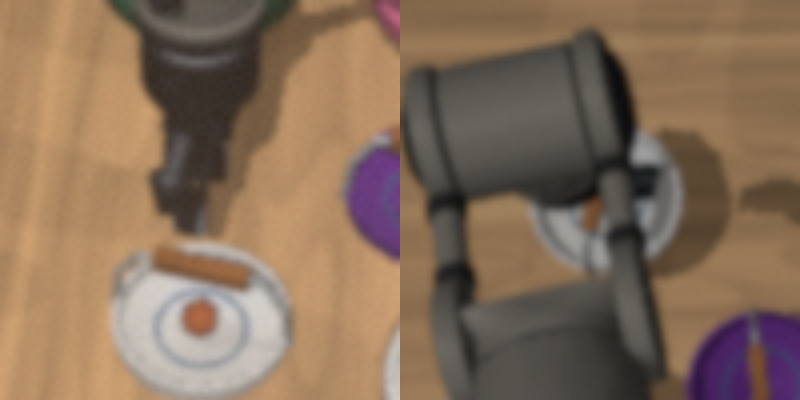

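>>> {"fn": "drive_tool", "kwargs": {"rows": [0.5, -0.0005, 0.02, 0, 0, 0.5, -0.0005, 0.04, 0, 0, 0.5, -0.0005, 0.06, 0, 0, 0.5, -0.0005, 0.075, 0, 0, 0.5, -0.0005, 0.085, 0, 0, 0.5, -0.0005, 0.09, 0, 0, 0.5, -0.0005, 0.09, 0, 0, 0.5, -0.0005, 0.09, 0, 0]}}

```text
t: 2.8
tcp_pos: [0.5101, 0.1806, 0.109]
eef_rot: [-1.308, -1.042, 1.04]
wrist_force: [-0.8, 0.1, -0.4]
gripper_width: 0.0427
```

Run:
```python
from h import *
s=telemetry.read_state();print(s['t'],s['tcp_pos'],s['gripper_width'],s['wrist_force'])
a=snap("side",2);
p=s['tcp_pos'];print(proj("side",p))
cv2.imwrite('pics/c2.png',cv2.cvtColor(cv2.resize(a[190:280,208:308],None,fx=6,fy=6,interpolation=cv2.INTER_CUBIC),cv2.COLOR_RGB2BGR))
```

```text
2.8 [0.51010444 0.18055213 0.10895063] 0.042710287655271566 [-0.77072695  0.1246737  -0.41664078]
[[256.91058299 237.02132555]]
```

View pics/c2.png

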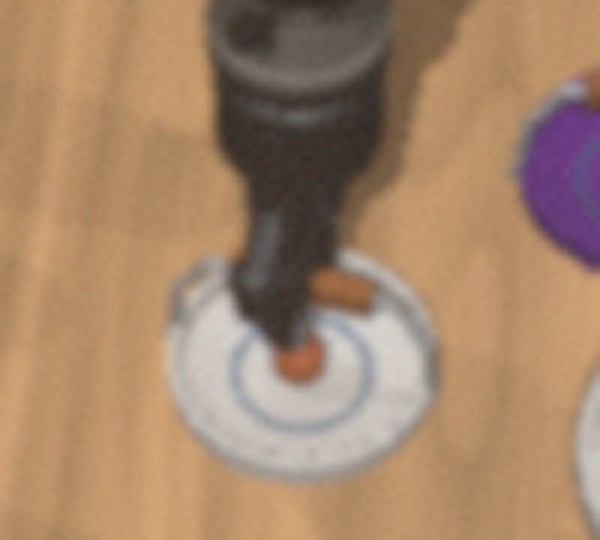

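>>> {"fn": "drive_tool", "kwargs": {"rows": [0.42, 0, 0.001, 0, 0, 0.36, 0, 0.001, 0, 0, 0.31, 0, 0.001, 0, 0, 0.28, 0, 0.001, 0, 0, 0.26, 0, 0.001, 0, 0, 0.24, 0, 0.001, 0, 0, 0.22, 0, 0.001, 0, 0, 0.2, 0, 0.001, 0, 0, 0.18, 0, 0.001, 0, 0, 0.16, 0, 0.001, 0, 0, 0.14, 0, 0.001, 0, 0, 0.1, 0, 0.001, 0, 0, 0.05, 0, 0.001, 0, 0, 0, 0, 0.001, 0, 0, 0, 0, 0.001, 0, 0], "force": 30}}

```text
t: 4.1
tcp_pos: [0.5101, 0.1801, 0.1074]
eef_rot: [-1.308, -1.041, 1.04]
wrist_force: [0.6, 0.4, -1.6]
gripper_width: 0.0133
```

Run:
```python
from h import *
s=telemetry.read_state();print(s['t'],s['tcp_pos'],s['gripper_width'],s['wrist_force'],s['wrist_torque'])
a=snap("side",3);
cv2.imwrite('pics/c3.png',cv2.cvtColor(cv2.resize(a[190:280,208:308],None,fx=6,fy=6,interpolation=cv2.INTER_CUBIC),cv2.COLOR_RGB2BGR))
```

```text
4.1 [0.51005503 0.18009844 0.1073564 ] 0.013345399729076524 [ 0.58456943  0.36071701 -1.64886512] [ 0.01561137 -0.11697052  0.01750794]
```

View pics/c3.png

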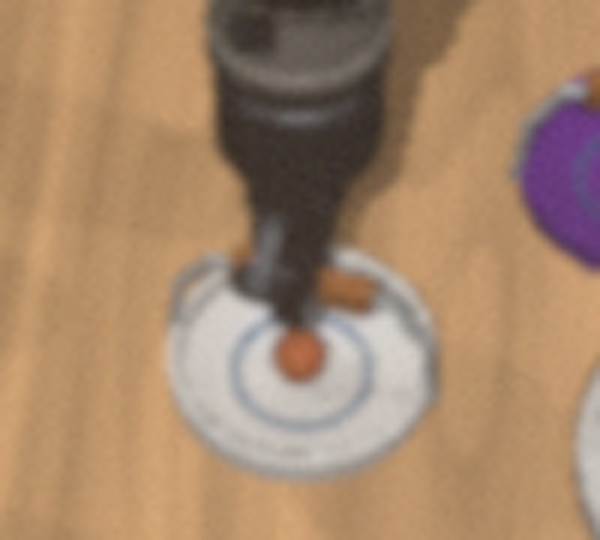

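>>> {"fn": "drive_tool", "kwargs": {"rows": [0, 0, 0, 0, 0, 0, 0, -0.001, 0, 0, 0, 0, -0.003, 0, 0, 0, 0, -0.006, 0, 0, 0, 0, -0.01, 0, 0, 0, 0, -0.015, 0, 0, 0, 0, -0.021, 0, 0, 0, 0, -0.028, 0, 0, 0, 0, -0.036, 0, 0, 0, 0, -0.044, 0, 0, 0, 0, -0.052, 0, 0, 0, 0, -0.06, 0, 0, 0, 0, -0.067, 0, 0, 0, 0, -0.073, 0, 0, 0, 0, -0.078, 0, 0, 0, 0, -0.082, 0, 0, 0, 0, -0.085, 0, 0, 0, 0, -0.085, 0, 0, 0, 0, -0.085, 0, 0], "force": 60}}

```text
t: 5.73
tcp_pos: [0.5099, 0.1801, 0.1922]
eef_rot: [-1.308, -1.04, 1.041]
wrist_force: [-0.9, -0.1, -3.2]
gripper_width: 0.0129
```

Run:
```python
from h import *
s=telemetry.read_state();print(s['t'],s['tcp_pos'],s['gripper_width'],s['wrist_force'],s['wrist_torque'],R.from_rotvec(s['eef_rot']).as_matrix().round(4).tolist())
a=snap("side",4);
cv2.imwrite('pics/c4.png',cv2.cvtColor(cv2.resize(a[150:270,200:320],None,fx=5,fy=5,interpolation=cv2.INTER_CUBIC),cv2.COLOR_RGB2BGR))
```

```text
5.7333 [0.50986316 0.18007222 0.19221279] 0.012931824162027959 [-0.85005396 -0.1094921  -3.24446428] [ 0.00337574 -0.00218353  0.02756494] [[0.2249, -0.0001, -0.9744], [0.9744, 0.0001, 0.2249], [0.0, -1.0, 0.0002]]
```

View pics/c4.png

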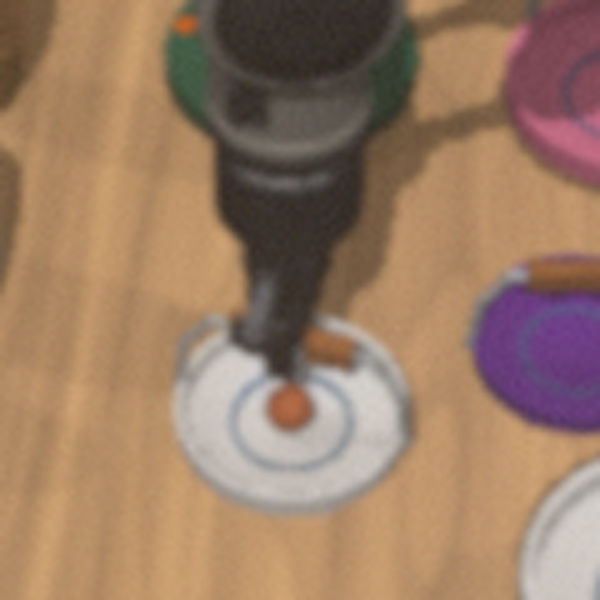

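Run:
```python
from h import *
def fit(n,c0,z,r,tag=0,rng=.02):
    im=cv2.GaussianBlur(cv2.cvtColor(load(n,tag),cv2.COLOR_RGB2LAB),(0,0),.8).astype(np.float32)
    c=np.array(c0,float);th=np.linspace(0,2*np.pi,180,endpoint=False);rr=np.arange(r-rng,r+rng,.0004)
    for it in range(5):
        P=c+rr[None,:,None]*np.c_[np.cos(th),np.sin(th)][:,None]
        uv=proj(n,np.c_[P.reshape(-1,2),np.full(P.size//2,z)]).astype(np.float32)
        v=cv2.remap(im,uv[:,0].reshape(len(th),-1),uv[:,1].reshape(len(th),-1),cv2.INTER_CUBIC)
        k=8
        g=np.linalg.norm(v[:,2*k:]-v[:,:-2*k],axis=2)
        best=g.argmax(1)+k; R0=rr[best]
        pts=c+R0[:,None]*np.c_[np.cos(th),np.sin(th)]
        s=least_squares(lambda p:np.hypot(*(pts-p[:2]).T)-p[2],[*c,r],loss='soft_l1',f_scale=.001)
        c=s.x[:2]
    print(n,c.round(4),'r',s.x[2].round(4),'rms',np.median(abs(s.fun)).round(5))
fit("top",(.541,-.22),.022,.09);fit("side",(.541,-.22),.022,.09)
fit("top",(.541,-.22),.030,.042,rng=.01);fit("side",(.541,-.22),.030,.042,rng=.01)
fit("top",(.51,.1805),.054,.065);fit("side",(.51,.1805),.054,.065)
```

```text
top [ 0.5402 -0.2234] r 0.0921 rms 0.00156
side [ 0.5389 -0.2107] r 0.0941 rms 0.00218
top [ 0.5412 -0.2221] r 0.0429 rms 0.00069
side [ 0.5389 -0.2161] r 0.0424 rms 0.00164
top [0.5081 0.1716] r 0.0585 rms 0.00073
side [0.5086 0.1866] r 0.0607 rms 0.00151
```

Run:
```python
from h import *
K=12
def ov(n,cx,cy,yaw,win):
    im=cv2.cvtColor(load(n,0),cv2.COLOR_RGB2BGR);x0,y0,w,hh=win
    o=cv2.resize(im[y0:y0+hh,x0:x0+w],None,fx=K,fy=K,interpolation=cv2.INTER_CUBIC)
    Rz=R.from_euler('z',yaw).as_matrix()
    def dr(P,col):
        P=np.array(P)@Rz.T+[cx,cy,0];uv=((proj(n,P)-[x0,y0]+.5)*K).astype(int)
        cv2.polylines(o,[uv.reshape(-1,1,2)],True,col,1)
    t=np.linspace(0,2*np.pi,100)
    for z,r in((.022,.09),(.03,.042)): dr(np.c_[r*np.cos(t),r*np.sin(t),0*t+z],(255,255,255))
    q=.015
    dr([(q,q,.05),(q,-q,.05),(-q,-q,.05),(-q,q,.05)],(0,0,255));
    dr([(q,q,.03),(q,-q,.03),(-q,-q,.03),(-q,q,.03)],(255,0,255))
    for a,b in((.078,0),(0,.078)): dr(np.c_[a+.004*np.cos(t),b+.004*np.sin(t),0*t+.022],(0,255,255))
    return o
a=ov("top",.541,-.2203,-.197,(284,160,58,58));b=ov("side",.541,-.2203,-.197,(228,132,60,58))
cv2.imwrite('pics/ov.png',cv2.resize(np.hstack([a,b]),(800,int(800*a.shape[0]/(a.shape[1]+b.shape[1]))),interpolation=cv2.INTER_AREA))
```

```text
(no output)
```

View pics/ov.png

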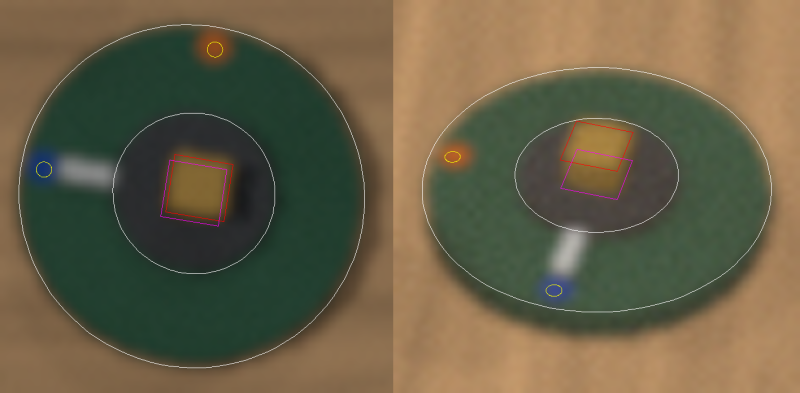

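>>> {"fn": "drive_tool", "kwargs": {"rows": [0, -0.0013, 0, -0.0004, 0, 0, -0.0038, 0, -0.0012, 0, 0, -0.0077, 0, -0.0024, 0, 0, -0.0128, 0, -0.004, 0, 0, -0.0192, 0, -0.006, 0, 0, -0.0268, 0, -0.0084, 0, 0, -0.0358, 0, -0.0113, 0, 0, -0.046, 0, -0.0145, 0, 0, -0.0575, 0, -0.0181, 0, 0, -0.0703, 0, -0.0221, 0, 0, -0.0831, 0, -0.0261, 0, 0, -0.0959, 0, -0.0302, 0, 0, -0.1086, 0, -0.0342, 0, 0, -0.1214, 0, -0.0382, 0, 0, -0.1342, 0, -0.0422, 0, 0, -0.147, 0, -0.0462, 0, 0, -0.1598, 0, -0.0503, 0, 0, -0.1725, 0, -0.0543, 0, 0, -0.1853, 0, -0.0583, 0, 0, -0.1981, 0, -0.0623, 0]}}

```text
t: 7.45
tcp_pos: [0.526, -0.0286, 0.1923]
eef_rot: [-1.308, -1.04, 1.04]
wrist_force: [0.4, 0.2, -4.6]
gripper_width: 0.0132
```

>>> {"fn": "drive_tool", "kwargs": {"rows": [0, -0.0128, 0, -0.004, 0, 0, -0.0256, 0, -0.008, 0, 0, -0.0383, 0, -0.0121, 0, 0, -0.0511, 0, -0.0161, 0, 0, -0.0639, 0, -0.0201, 0, 0, -0.0767, 0, -0.0241, 0, 0, -0.0895, 0, -0.0281, 0, 0, -0.1022, 0, -0.0322, 0, 0, -0.115, 0, -0.0362, 0, 0, -0.1278, 0, -0.0402, 0, 0, -0.1393, 0, -0.0438, 0, 0, -0.1495, 0, -0.047, 0, 0, -0.1585, 0, -0.0498, 0, 0, -0.1661, 0, -0.0523, 0, 0, -0.1725, 0, -0.0543, 0, 0, -0.1776, 0, -0.0559, 0, 0, -0.1815, 0, -0.0571, 0, 0, -0.184, 0, -0.0579, 0, 0, -0.1854, 0, -0.0583, -0.01, 0, -0.1854, 0, -0.0583, -0.03]}}

```text
t: 9.12
tcp_pos: [0.5412, -0.2208, 0.1923]
eef_rot: [-1.295, -1.064, 1.064]
wrist_force: [-0.8, 0.1, -4.2]
gripper_width: 0.0132
```

Run:
```python
from h import *
s=telemetry.read_state();print(s['t'],s['tcp_pos'],s['gripper_width'],s['wrist_force'],s['wrist_torque'],R.from_rotvec(s['eef_rot']).as_matrix().round(4).tolist())
a=snap("side",5);b=snap("top",5)
A=cv2.resize(a[100:200,208:308],(400,400));B=cv2.resize(b[140:240,262:362],(400,400))
cv2.imwrite('pics/c5.png',cv2.cvtColor(np.hstack([A,B]),cv2.COLOR_RGB2BGR))
```

```text
9.1167 [ 0.54121419 -0.22075028  0.19226656] 0.013166389773529127 [-0.80739744  0.10417778 -4.1885752 ] [ 0.00640757 -0.03212759  0.00057252] [[0.1943, -0.0, -0.9809], [0.9809, 0.0001, 0.1943], [0.0001, -1.0, 0.0]]
```

View pics/c5.png

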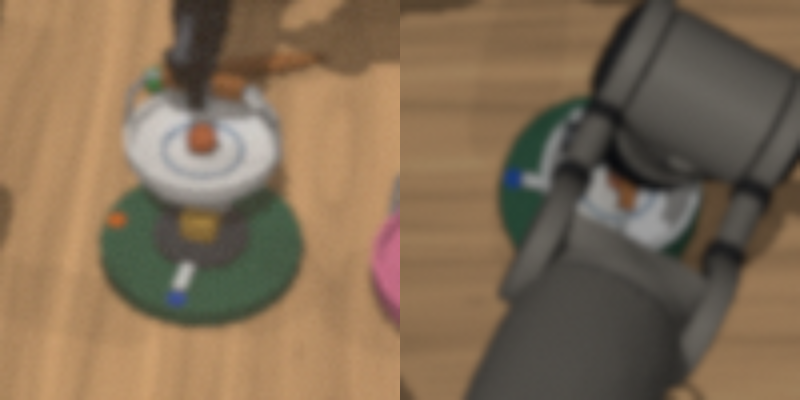

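Run:
```python
from h import *
K=7
im=cv2.cvtColor(load("side",5),cv2.COLOR_RGB2BGR);x0,y0,w,h=225,110,65,75
o=cv2.resize(im[y0:y0+h,x0:x0+w],None,fx=K,fy=K,interpolation=cv2.INTER_CUBIC)
t=np.linspace(0,2*np.pi,100)
def dr(P,yaw,col):
    P=np.array(P)@R.from_euler('z',yaw).as_matrix().T+[.5412,-.2208,0]
    cv2.polylines(o,[((proj("side",P)-[x0,y0]+.5)*K).astype(int).reshape(-1,1,2)],True,col,1)
for z,r in((.022,.09),(.03,.042),(.084+.054,.065),(.084+.036,.033)): dr(np.c_[r*np.cos(t),r*np.sin(t),0*t+z],0,(255,255,255))
q=.015;dr([(q,q,.05),(q,-q,.05),(-q,-q,.05),(-q,q,.05)],-.197,(0,0,255))
dr([(.035,.007,.194),(.035,-.007,.194),(-.035,-.007,.194),(-.035,.007,.194)],-.196,(0,255,0))
cv2.imwrite('pics/ov5.png',o)
```

```text
(no output)
```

View pics/ov5.png

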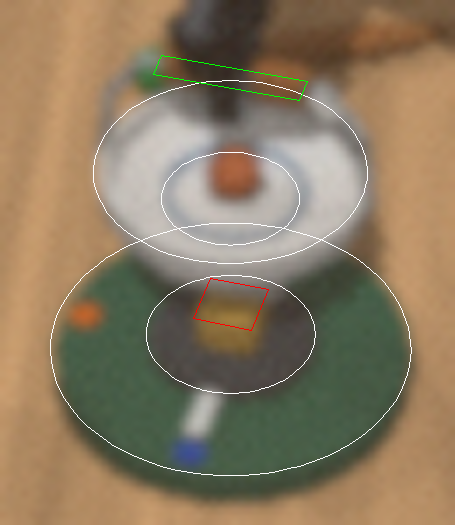

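Run:
```python
from h import *
t=np.linspace(0,2*np.pi,400)
def ext(n,tag,row,c0,half,maskf):
    im=load(n,tag);h=hsv(cv2.GaussianBlur(im,(0,0),.7)).astype(float);m=maskf(h)[row]
    return m
def edges(tag,rows,cl,cr,ch):
    # subpixel threshold crossing on channel from LAB
    im=cv2.cvtColor(load("side",tag),cv2.COLOR_RGB2LAB).astype(float)
    out=[]
    for r in rows:
        v=im[r-1:r+2,:,:].mean(0)
        def cross(lo,hi,inner):
            seg=v[lo:hi];a=seg[:3].mean(0);b=seg[-3:].mean(0);f=((seg-a)@(b-a))/((b-a)@(b-a))
            k=np.where((f[:-1]<.5)&(f[1:]>=.5))[0][0];return lo+k+(.5-f[k])/(f[k+1]-f[k])
        out.append((r,round(cross(cl-6,cl+6,0),2),round(cross(cr-6,cr+6,0),2)))
    return out
def model(row,c,z,r):
    P=np.c_[c[0]+r*np.cos(t),c[1]+r*np.sin(t),0*t+z];uv=proj("side",P)
    return uv[:,0].min().round(2),uv[:,0].max().round(2),uv[np.argmin(uv[:,0]),1].round(1)
print('side0 stand model',model(0,(.5412,-.2208),.022,.09)); print(edges(0,range(157,166,2),234,284,0))
print('side0 saucer model',model(0,(.51,.1802),.054,.065)); print(edges(0,range(244,258,2),236,281,0))
print('side5 saucer model',model(0,(.5412,-.2208),.138,.065)); print(edges(5,range(132,142,2),240,278,0))
print('side5 stand'); print(edges(5,range(157,166,2),234,284,0))
print('side4 saucer model',model(0,(.51,.1802),.138,.065)); print(edges(4,range(224,242,2),236,281,0))
```

```text
side0 stand model (np.float64(231.73), np.float64(283.23), np.float64(159.3))
[(157, np.float64(232.52), np.float64(282.73)), (159, np.float64(232.24), np.float64(283.24)), (161, np.float64(232.31), np.float64(283.71)), (163, np.float64(232.44), np.float64(283.66)), (165, np.float64(232.43), np.float64(283.15))]
side0 saucer model (np.float64(234.51), np.float64(279.51), np.float64(248.8))
[(244, np.float64(236.74), np.float64(279.78)), (246, np.float64(235.38), np.float64(278.92)), (248, np.float64(234.91), np.float64(277.7)), (250, np.float64(234.86), np.float64(277.88)), (252, np.float64(235.25), np.float64(277.9)), (254, np.float64(235.68), np.float64(278.33)), (256, np.float64(236.51), np.float64(278.62))]
side5 saucer model (np.float64(237.82), np.float64(277.0), np.float64(134.1))
[(132, np.float64(241.26), np.float64(274.47)), (134, np.float64(238.9), np.float64(275.26)), (136, np.float64(239.08), np.float64(275.76)), (138, np.float64(239.8), np.float64(275.88)), (140, np.float64(241.04), np.float64(275.26))]
side5 stand
[(157, np.float64(232.58), np.float64(282.71)), (159, np.float64(232.29), np.float64(283.28)), (161, np.float64(232.33), np.float64(283.69)), (163, np.float64(232.48), np.float64(283.69)), (165, np.float64(232.44), np.float64(283.13))]
side4 saucer model (np.float64(233.38), np.float64(280.48), np.float64(231.2))
[(224, np.float64(237.2), np.float64(280.15)), (226, np.float64(235.84), np.float64(280.35)), (228, np.float64(234.67), np.float64(277.97)), (230, np.float64(234.32), np.float64(278.5)), (232, np.float64(234.21), np.float64(278.77)), (234, np.float64(234.51), np.float64(278.78)), (236, np.float64(234.88), np.float64(279.13)), (238, np.float64(235.82), np.float64(279.38)), (240, np.float64(236.7), np.float64(278.34))]
```

>>> {"fn": "drive_tool", "kwargs": {"rows": [0, -0.0002, 0.001, 0.0008, 0, 0, -0.0002, 0.003, 0.0008, 0, 0, -0.0002, 0.006, 0.0008, 0, 0, -0.0002, 0.01, 0.0008, 0, 0, -0.0002, 0.014, 0.0008, 0, 0, -0.0002, 0.018, 0.0008, 0, 0, -0.0002, 0.022, 0.0008, 0, 0, -0.0002, 0.025, 0.0008, 0, 0, -0.0002, 0.028, 0.0008, 0, 0, -0.0002, 0.03, 0.0008, 0, 0, -0.0002, 0.031, 0.0008, 0, 0, -0.0002, 0.032, 0.0008, 0, 0, -0.0002, 0.033, 0.0008, 0, 0, -0.0002, 0.034, 0.0008, 0, 0, -0.0002, 0.035, 0.0008, 0, 0, -0.0002, 0.035, 0.0008, 0]}}

```text
t: 10.55
tcp_pos: [0.5407, -0.2209, 0.1574]
eef_rot: [-1.297, -1.064, 1.063]
wrist_force: [1.1, -0.8, -4.2]
gripper_width: 0.0133
```

Run:
```python
from h import *
s=telemetry.read_state();print(s['t'],s['tcp_pos'],s['gripper_width'],s['wrist_force'],s['wrist_torque'])
```

```text
10.55 [ 0.54070021 -0.22089271  0.1574155 ] 0.013269714945486264 [ 1.08065887 -0.76145204 -4.22318914] [-0.04976425 -0.20790935 -0.01080152]
```

>>> {"fn": "drive_tool", "kwargs": {"rows": [0, -0.0003, 0.0, -0.0008, 0, 0, -0.0003, 0.001, -0.0008, 0, 0, -0.0003, 0.002, -0.0008, 0, 0, -0.0003, 0.003, -0.0008, 0, 0, -0.0003, 0.004, -0.0008, 0, 0, -0.0003, 0.005, -0.0008, 0, 0, -0.0003, 0.006, -0.0008, 0, 0, -0.0003, 0.006, -0.0008, 0, 0, -0.0003, 0.006, -0.0008, 0]}}

```text
t: 11.3
tcp_pos: [0.5411, -0.2211, 0.1511]
eef_rot: [-1.296, -1.063, 1.063]
wrist_force: [2.0, -0.7, -5.3]
gripper_width: 0.0129
```

Run:
```python
from h import *
s=telemetry.read_state();print(s['t'],s['tcp_pos'],s['gripper_width'],s['wrist_force'],s['wrist_torque'])
a=snap("side",6);cv2.imwrite('pics/c6.png',cv2.cvtColor(cv2.resize(a[110:190,220:300],None,fx=6,fy=6,interpolation=cv2.INTER_CUBIC),cv2.COLOR_RGB2BGR))
```

```text
11.3 [ 0.54110441 -0.22114289  0.15107083] 0.012889577306169695 [ 1.95064498 -0.6988205  -5.29170053] [ 0.12162349 -0.22300521 -0.01000141]
```

View pics/c6.png

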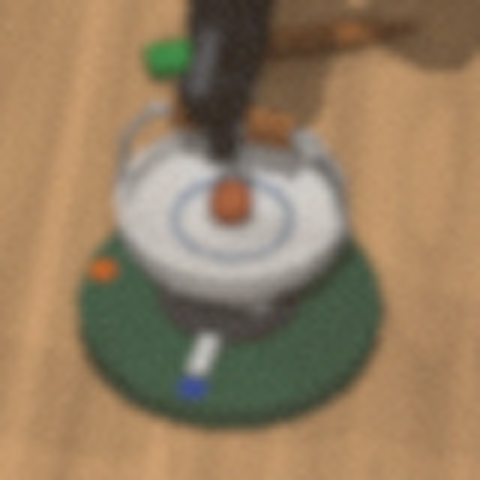

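>>> {"fn": "drive_tool", "kwargs": {"rows": [0, 0, 0.0, -0.0005, 0, 0, 0, 0.0, -0.001, 0, 0, 0, 0.001, -0.001, 0, 0, 0, 0.002, -0.001, 0, 0, 0, 0.003, -0.001, 0, 0, 0, 0.004, -0.001, 0, 0, 0, 0.005, -0.001, 0, 0, 0, 0.006, -0.001, 0, 0, 0, 0.007, -0.001, 0, 0, 0, 0.008, -0.001, 0, 0, 0, 0.009, -0.001, 0, 0, 0, 0.01, -0.001, 0, 0, 0, 0.01, -0.001, 0]}}

```text
t: 12.43
tcp_pos: [0.542, -0.2214, 0.141]
eef_rot: [-1.296, -1.063, 1.063]
wrist_force: [1.2, 1.1, -4.1]
gripper_width: 0.0128
```

Run:
```python
from h import *
s=telemetry.read_state();print(s['t'],s['tcp_pos'],s['gripper_width'],s['wrist_force'],s['wrist_torque'])
```

```text
12.4333 [ 0.54203958 -0.22135408  0.1410209 ] 0.012824806256600735 [ 1.17708999  1.13541307 -4.06688904] [ 0.2536096  -0.09276591  0.00070047]
```

>>> {"fn": "drive_tool", "kwargs": {"rows": [0, 0.0006, 0.0, -0.0004, 0, 0, 0.0006, 0.001, -0.0004, 0, 0, 0.0006, 0.002, -0.0004, 0, 0, 0.0006, 0.003, -0.0004, 0, 0, 0.0006, 0.0035, -0.0004, 0, 0, 0.0006, 0.004, -0.0004, 0, 0, 0.0006, 0.0045, -0.0004, 0, 0, 0.0006, 0.0045, -0.0004, 0, 0, 0.0006, 0.0045, -0.0004, 0]}}

```text
t: 13.18
tcp_pos: [0.5427, -0.2209, 0.1374]
eef_rot: [-1.296, -1.063, 1.063]
wrist_force: [-1.4, 1.3, 2.2]
gripper_width: 0.0131
```

Run:
```python
from h import *
s=telemetry.read_state();print(s['t'],s['tcp_pos'],s['gripper_width'],s['wrist_force'],s['wrist_torque'])
a=snap("side",7);cv2.imwrite('pics/c7.png',cv2.cvtColor(cv2.resize(a[110:190,220:300],None,fx=6,fy=6,interpolation=cv2.INTER_CUBIC),cv2.COLOR_RGB2BGR))
```

```text
13.1833 [ 0.54274158 -0.22088948  0.13735858] 0.013114859227014665 [-1.40514921  1.33254971  2.23301047] [0.23979941 0.32691408 0.04239141]
```

View pics/c7.png

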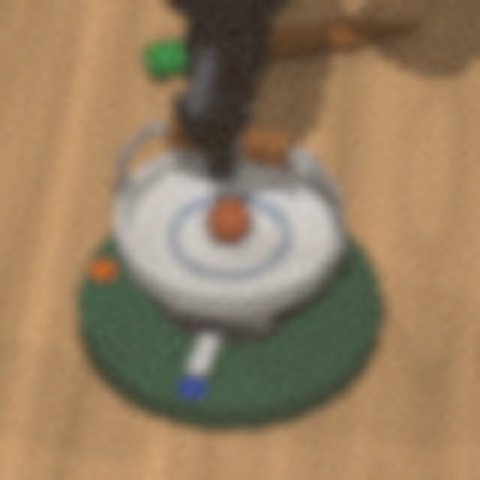

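>>> {"fn": "drive_tool", "kwargs": {"rows": [0, 0.0002, 0, 0.0005, 0, 0, 0.0002, 0, 0.0005, 0.01, 0, 0.0002, 0, 0.0005, 0.03, 0, 0.0002, 0, 0.0005, 0.06, 0, 0.0002, 0, 0.0005, 0.1, 0, 0.0002, 0, 0.0005, 0.15, 0, 0.0002, 0, 0.0005, 0.2, 0, 0.0002, 0, 0.0005, 0.25, 0, 0.0002, 0, 0.0005, 0.3, 0, 0.0002, 0, 0.0005, 0.34, 0, 0.0002, 0, 0.0005, 0.37, 0, 0.0002, 0, 0.0005, 0.39, 0, 0.0002, 0, 0.0005, 0.4, 0, 0.0002, 0, 0.0005, 0.4, 0, 0.0002, 0, 0.0005, 0.4]}}

```text
t: 14.48
tcp_pos: [0.5423, -0.2211, 0.1373]
eef_rot: [-1.436, -0.759, 0.759]
wrist_force: [-0.4, -0.2, 5.5]
gripper_width: 0.0128
```

Run:
```python
from h import *
s=telemetry.read_state();print(s['t'],s['tcp_pos'],s['gripper_width'],s['wrist_force'],s['wrist_torque'],R.from_rotvec(s['eef_rot']).as_matrix().round(4).tolist())
a=snap("side",8);cv2.imwrite('pics/c8.png',cv2.cvtColor(cv2.resize(a[110:190,220:300],None,fx=6,fy=6,interpolation=cv2.INTER_CUBIC),cv2.COLOR_RGB2BGR))
```

```text
14.4833 [ 0.54231965 -0.22110503  0.13734892] 0.012825420742432666 [-0.40710624 -0.20613192  5.47717221] [-0.08128764  0.3045451   0.04416962] [[0.5627, 0.0008, -0.8266], [0.8266, -0.001, 0.5627], [-0.0004, -1.0, -0.0012]]
```

View pics/c8.png

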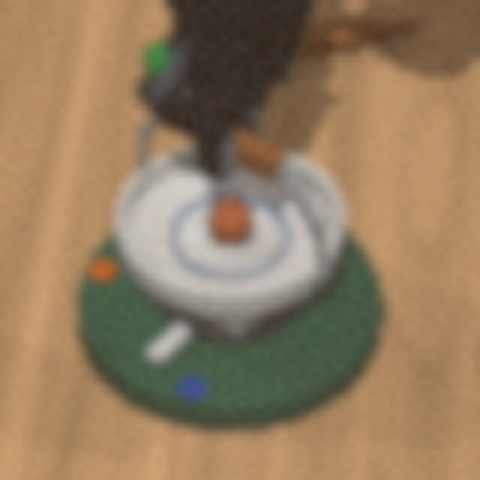

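>>> {"fn": "drive_tool", "kwargs": {"rows": [0, 0, 0, 0, 0.01, 0, 0, 0, 0, 0.03, 0, 0, 0, 0, 0.06, 0, 0, 0, 0, 0.1, 0, 0, 0, 0, 0.15, 0, 0, 0, 0, 0.2, 0, 0, 0, 0, 0.25, 0, 0, 0, 0, 0.3, 0, 0, 0, 0, 0.35, 0, 0, 0, 0, 0.4, 0, 0, 0, 0, 0.45, 0, 0, 0, 0, 0.5, 0, 0, 0, 0, 0.54, 0, 0, 0, 0, 0.57, 0, 0, 0, 0, 0.59, 0, 0, 0, 0, 0.6, 0, 0, 0, 0, 0.6]}}

```text
t: 15.95
tcp_pos: [0.5417, -0.2212, 0.1374]
eef_rot: [-1.552, -0.292, 0.293]
wrist_force: [-3.7, -1.9, 6.7]
gripper_width: 0.0127
```

Run:
```python
from h import *
s=telemetry.read_state();print(s['t'],s['q'],s['tcp_pos'],s['gripper_width'],s['wrist_force'],s['wrist_torque'],R.from_rotvec(s['eef_rot']).as_matrix().round(4).tolist())
```

```text
15.95 [-5.18039862e-01  5.55143143e-01  1.50415611e+00 -1.25868367e-03
  1.08221802e+00 -8.90133986e-01] [ 0.54174185 -0.22121333  0.13737244] 0.012679312376889336 [-3.71729968 -1.92165225  6.68845252] [-0.14356523  0.70027099  0.15658119] [[0.9314, -0.0005, -0.3641], [0.3641, -0.001, 0.9314], [-0.0008, -1.0, -0.0008]]
```

>>> {"fn": "drive_tool", "kwargs": {"rows": [0, -0.0004, 0, -0.0001, 0.0, 0, -0.0008, 0, -0.0002, 0.01, 0, -0.0008, 0, -0.0002, 0.03, 0, -0.0008, 0, -0.0002, 0.06, 0, -0.0008, 0, -0.0002, 0.1, 0, -0.0008, 0, -0.0002, 0.15, 0, -0.0008, 0, -0.0002, 0.2, 0, -0.0008, 0, -0.0002, 0.25, 0, -0.0008, 0, -0.0002, 0.3, 0, -0.0008, 0, -0.0002, 0.35, 0, -0.0008, 0, -0.0002, 0.4, 0, -0.0008, 0, -0.0002, 0.45, 0, -0.0008, 0, -0.0002, 0.5, 0, -0.0008, 0, -0.0002, 0.55, 0, -0.0008, 0, -0.0002, 0.59, 0, -0.0008, 0, -0.0002, 0.61, 0, -0.0008, 0, -0.0002, 0.62, 0, -0.0008, 0, -0.0002, 0.62, 0, -0.0008, 0, -0.0002, 0.62]}}

```text
t: 17.53
tcp_pos: [0.5413, -0.2211, 0.1373]
eef_rot: [-1.562, 0.194, -0.194]
wrist_force: [-2.6, 1.1, 6.3]
gripper_width: 0.0131
```

Run:
```python
from h import *
s=telemetry.read_state();M=R.from_rotvec(s['eef_rot']).as_matrix();print(s['t'],s['tcp_pos'],s['gripper_width'],s['wrist_force'],s['wrist_torque'],M.round(4).tolist(),'yaw',np.arctan2(M[1,0],M[0,0])-np.pi/2)
a=snap("side",9);b=snap("top",9)
A=cv2.resize(a[110:190,220:300],(400,400));B=cv2.resize(b[150:230,272:352],(400,400))
cv2.imwrite('pics/c9.png',cv2.cvtColor(np.hstack([A,B]),cv2.COLOR_RGB2BGR))
```

```text
17.5333 [ 0.54132925 -0.22110149  0.13733305] 0.0130693767007851 [-2.56533259  1.08469032  6.30850365] [0.26697435 0.42447197 0.09006862] [[0.9697, -0.0, 0.2442], [-0.2442, -0.0001, 0.9697], [-0.0, -1.0, -0.0001]] yaw -1.817472585141863
```

View pics/c9.png

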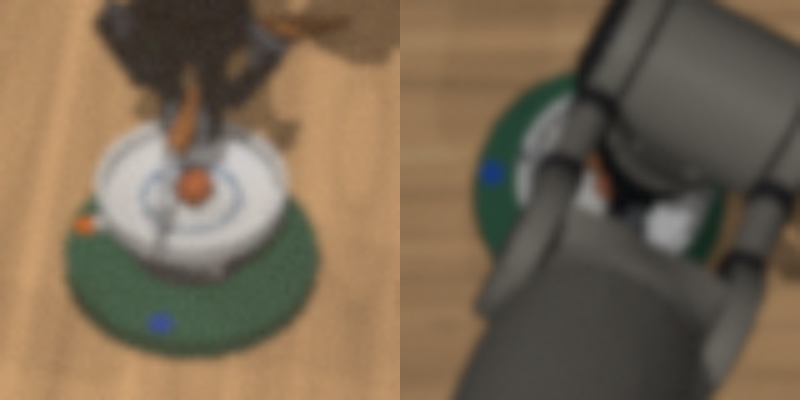

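>>> {"fn": "drive_tool", "kwargs": {"rows": [0, -0.0003, 0, 0.0001, 0, 0, -0.0006, 0, 0.0001, 0, 0, -0.0006, 0, 0.0001, 0, 0, -0.0006, 0, 0.0001, 0, 0, -0.0006, 0, 0.0001, 0, 0, -0.0006, 0, 0.0001, 0, 0, -0.0006, 0, 0.0001, 0, 0, -0.0006, 0, 0.0001, 0, 0, -0.0006, 0, 0.0001, 0, 0, -0.0006, 0, 0.0001, 0, 0, -0.0006, 0, 0.0001, 0, 0, -0.0006, 0, 0.0001, 0, 0, -0.0006, 0, 0.0001, 0, 0, -0.0006, 0, 0.0001, 0, 0, -0.0006, 0, 0.0001, 0]}}

```text
t: 18.88
tcp_pos: [0.5412, -0.2211, 0.1373]
eef_rot: [-1.563, 0.193, -0.195]
wrist_force: [-0.1, 1.0, 5.1]
gripper_width: 0.0129
```

Run:
```python
from h import *
s=telemetry.read_state();print(s['t'],s['tcp_pos'],s['gripper_width'],s['wrist_force'],s['wrist_torque'])
a=snap("side",10);K=8
x0,y0=225,115
o=cv2.resize(cv2.cvtColor(a,cv2.COLOR_RGB2BGR)[y0:y0+70,x0:x0+65],None,fx=K,fy=K,interpolation=cv2.INTER_CUBIC)
# pointer rays for spindle 1.40,1.57,1.74
for sp,col in((1.4,(255,255,0)),(1.571,(0,255,0)),(1.74,(255,0,255))):
    an=-.197+np.pi/2-sp
    P=np.array([[.5412+r*np.cos(an),-.2208+r*np.sin(an),.024] for r in(.078,.09)])
    uv=((proj("side",P)-proj("side",[[.5412,-.2208,.022]])+[257.95,160.6]-[x0,y0]+.5)*K).astype(int)
    cv2.line(o,tuple(map(int,uv[0])),tuple(map(int,uv[1])),col,1)
cv2.imwrite('pics/c10.png',o)
cv2.imwrite('pics/side10full.png',cv2.cvtColor(a,cv2.COLOR_RGB2BGR))
```

```text
18.8833 [ 0.5412305  -0.22108611  0.13733528] 0.012885204580717234 [-0.09031141  0.97325016  5.07598241] [0.16867101 0.17712312 0.11775034]
```

View pics/c10.png

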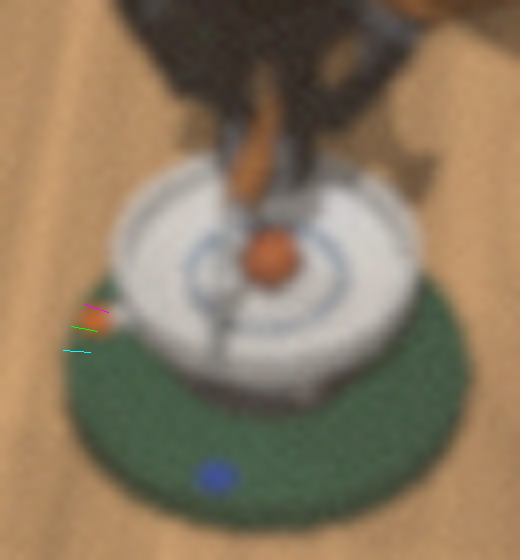

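View pics/side10full.png

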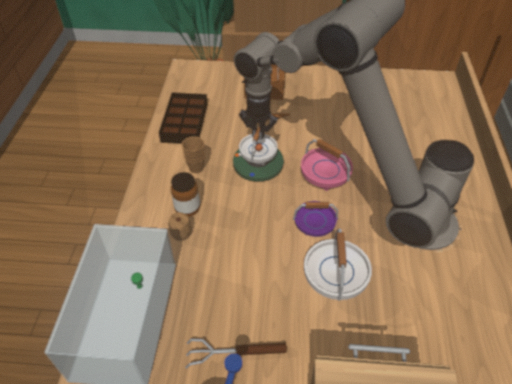

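```bash
python3 -c "
from cell import workorder;print(workorder.hand_in())"
```

```text
the job is handed in; nothing more can be done
None
```

I lifted the small white saucer by its hoop, seated it on the square shaft, turned it 1.62 rad clockwise and handed the job in at about 19 s, still gripping at 60 N. No verdict was reported.

**Which saucer:** I took the small white one holding the ball (top camera pixel 198,199). The larger white, the purple and the pink ones were left alone.

**Last checks before handing in:**
- **Seating:** the tool height was 0.1373 m. That is 30 mm above the 0.1074 m measured at the grasp, which is where a fully seated saucer should be. The saucer was pressing down with several newtons of contact, and the sideways force was about 1 N.
- **Turn:** the white pointer sat at the orange mark. The wrist moment about the vertical was 0.118 N m, close to the 0.11 N m expected from the spring at a quarter turn. The saucer was turned a little past the quarter to take up the play in the bore. I estimated the spindle at about 1.55–1.62 rad from this and did not measure it directly.
- **Level and ball:** the tool was vertical, the saucer looked level, and the ball lay inside the blue ring.
- **Other things on the bench:** the canister, pots, cultivator and twine had not visibly moved. The dibber was hidden behind the gripper in the last picture, so I couldn't confirm its position. Nothing came near it.

**One disagreement:** the two cameras differed by about 1.5–2 mm on the shaft's position. My first small sideways correction, based on the side camera, went the wrong way. I fixed it by following the wrist force as the saucer went down.

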